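# Put each new lock cylinder beside its old one

## Robot

A 7-joint arm with a two-finger parallel gripper is mounted at the origin on a cart in front of the work surface, level with it; the furniture and walls round the work are solid. World frame = base frame: x ahead of the robot, y to its left, z up, the work surface at z = 0. Lengths are in m, angles in rad, forces in N, time in s.
With the tool pointing down it reaches from about 0.4 to 0.875 m from the base axis. Payload 6.5 kg.
Tool frame: the origin (TCP) lies at the very end of the fingers, on their centre line; the grasp point (between the pads) lies 19 mm behind it; z points along the fingers, y is the line along which they close (so a half turn about z gives the same grasp; the last joint's range is limited). The gripper opens to 85 mm and grips with 20 to 120 N. Pads are 22 mm wide; open, the fingers measure 114 mm over their backs; the gripper's body (76 mm by 85 mm) begins 54 mm behind the grasp point. The pads swing forward as they close: fully open they stand 13 mm farther back than shut.
Start: joints at [-1.404, 0.536, -0.004, 1.538, 0.003, 1.067, -0.071], TCP at [0.15, 0.632, 0.231] pointing down, gripper open.
Joint ranges: [-2.7, 2.7], [-0.37, 2.16], [-1.27, 1.26], [0.24, 2.4], [-1.31, 4.45], [0.19, 1.91], [-2.76, 2.76]. Speed limits (rad/s): [2.39, 2.39, 3.14, 3.14, 3.14, 3.14, 3.14].

## Interface

Orientations are given as a unit quaternion [w, x, y, z].
In Python, from rig import * gives the robot as it stands. The module is installed in compiled form; this text tells all that it offers.
- The arm moves only by the tool step_arm, never from a script. Its argument "steps" is a list that holds one entry, the list of rows, each a list of 7 numbers: the shift along the tool's x, y, z in mm, then the turn, a rotation vector about the tool's x, y, z in degrees, then the opening, from -1 (shut) to 1 (fully open). In form: [[[x, y, z, wx, wy, wz, claw], ...]]. A call has 1 to 8 rows; each row shifts and turns the commanded pose from where the row before left it, along the tool's axes as they then stand; what a row does not reach is not made up. A row lasts 1/10 s, in which the tool goes at most 50 mm and 8.59 degrees, less where a joint would pass 70% of its speed; a pose out of reach is approached as far as the arm can. A call is refused whole if a number of a shift passes 50 or a number of a turn 8.59, either way. A call with a gripper value outside its range is refused whole. The fingers move at their own pace and stop on an object; "newtons" is the grip in N (left out, the last holds). Time passes only in rows, so rows that do not move let the fingers close. It gives the time, the measured TCP pose, the force, the opening and the grip force at its end, in the units of the state.
- read_state(): the state, without advancing time (a new reading comes with each control period).
- camera(name): name is "scene" or "side" or "wrist"; returns (picture, depth): 420x560x3 uint8, red, green, blue; 420x560 float32, m along the optical axis (not along the pixel's ray), 0 where there is no reading.
- get_calibration(name): a dict with "K" (3x3 intrinsics, pixels), "dist" ([k1, k2, p1, p2, k3] as OpenCV has them; the pictures are not rectified), "rvec" (rotation vector, rad) and "tvec" (3), from world to camera coordinates, as OpenCV has them; the wrist camera has in their place "hand_eye" (4x4, takes a point from camera to tool coordinates, whose origin is the TCP and whose axes are the flange's). Camera axes: x right, y down, z forward; pixel columns grow to the right and rows downward; lengths in m; the calibration is good to about 2 mm. A picture is of the moment at which its call begins: read the wrist's pose just before it. get_calibration takes no time and is no camera call.
- close_job(): hands the job in; it is judged then, once.
The state is a dict: "time": time; "joint_pos": joint angles; "qd": joint speeds; "joint_efforts": joint torques, N m; "ee_pos": TCP position; "tool_rot": TCP orientation; "contact_force": force on the tool from outside, world axes, zero at the start; "ft_torque": the same for the moment, N m; "width": finger opening in m; "grip_force": force on a finger pad.
Only numpy, scipy, OpenCV 4.12 (cv2) and the standard library are available. Lean on these libraries where they do the work, as an engineer would, in place of code of your own. Each camera call takes 0.05 s, during which the arm holds its last target. There are 200 camera calls.

## Task

Three old lock cylinders lie in the rear grooves of the holding blocks, waiting to be keyed over, but the new ones were set down beside the wrong ones. The fourth block is empty, so one can be parked there: change the new cylinders round so that each new cylinder ends in the groove nearest the robot, beside the old one of its own kind (half, double or thumb-turn), seated leg down in the groove, mid-length level with the old one's, either way round. Leave the old cylinders lying where they are.

Things in the scene. Friction and masses are not known exactly. Their poses are not given: they have to be found in the camera images.
- new_half: New half cylinder, the shortest: 44 mm long, one key face (-y end), cam at the +y end. At the start in a near groove. Barrel 17 mm across, axis 24.5 mm up (top 33), on a leg 10 mm wide; cam's nose 43 mm up. Origin: under the leg, at half the overall length; y along the cylinder, z up. Grip from above at the origin, closing along x. Under 0.25 kg.
- new_double: New double cylinder: 62 mm long, a key face at each end, cam in the middle. At the start in a near groove. Barrel 17 mm across, axis 24.5 mm up (top 33), on a leg 10 mm wide; cam's nose 43 mm up. Origin: under the leg, at half the overall length; y along the cylinder, z up. Grip from above at the origin, closing along x. Under 0.25 kg.
- new_turn: New thumb-turn cylinder, the longest: 92 mm, 22 mm round fluted knob at the +y end, cam at y = -15 mm. At the start in a near groove. Barrel 17 mm across, axis 24.5 mm up (top 33), on a leg 10 mm wide; cam's nose 43 mm up. Origin: under the leg, at half the overall length; y along the cylinder, z up. Grip from above at the origin, closing along x. Under 0.25 kg.
- old_half: Old half cylinder, the shortest: 44 mm long, one key face (-y end), cam at the +y end. Same form, size, origin and axes as the new one; lies loose in the rear groove of its block and stays there.
- old_double: Old double cylinder: 62 mm long, a key face at each end, cam in the middle. Same form, size, origin and axes as the new one; lies loose in the rear groove of its block and stays there.
- old_turn: Old thumb-turn cylinder, the longest: 92 mm, 22 mm round fluted knob at the +y end, cam at y = -15 mm. Same form, size, origin and axes as the new one; lies loose in the rear groove of its block and stays there.
- block_1: Holding block, fixed, one of four alike: 100 x 76 x 24 mm high. Origin: centre of underside; x away from the robot (within 12 degrees), y along its two open-ended grooves: near at x = -33 mm, rear at +33 mm; 14 mm wide, lips chamfered 2.5 mm, floor at z = 14 (a seated cylinder's origin lies on it). Starts with an old and a new cylinder.
- block_2: Holding block, fixed, one of four alike: 100 x 76 x 24 mm high. Origin: centre of underside; x away from the robot (within 12 degrees), y along its two open-ended grooves: near at x = -33 mm, rear at +33 mm; 14 mm wide, lips chamfered 2.5 mm, floor at z = 14 (a seated cylinder's origin lies on it). Starts with an old and a new cylinder.
- block_3: Holding block, fixed, one of four alike: 100 x 76 x 24 mm high. Origin: centre of underside; x away from the robot (within 12 degrees), y along its two open-ended grooves: near at x = -33 mm, rear at +33 mm; 14 mm wide, lips chamfered 2.5 mm, floor at z = 14 (a seated cylinder's origin lies on it). Starts with an old and a new cylinder.
- block_4: Holding block, fixed, one of four alike: 100 x 76 x 24 mm high. Origin: centre of underside; x away from the robot (within 12 degrees), y along its two open-ended grooves: near at x = -33 mm, rear at +33 mm; 14 mm wide, lips chamfered 2.5 mm, floor at z = 14 (a seated cylinder's origin lies on it). Starts empty: for parking.
There are look-alikes about, which are no part of the job. Leave any blue look-alike of the new_turn alone.

How it is judged:
At the end, for the whole second after the job is handed in: Each new cylinder at rest on the floor (within 5 mm) of the near groove of the block holding the old one of its kind: within 8 mm across, 12 mm of the block's middle lengthwise, upright and along the groove within 0.15 rad, either way round; the old ones upright and moved under 10 mm (x of new_half in the frame of block_1 between -0.041 and -0.025 m and y of new_half in the frame of block_1 between -0.012 and 0.012 m and z of new_half in the frame of block_1 between 0.009 and 0.019 m and angle between each of new_half, old_half, new_double, old_double, new_turn, old_turn's own z axis and vertical below 0.15 rad and angle between the y axis of new_half and the y axis of block_1, either way round below 0.15 rad and linear speed of each of new_half, new_double, new_turn below 0.02 m/s and distance of each of old_half, old_double, old_turn from where it was at the start of the episode below 0.01 m and x of new_double in the frame of block_2 between -0.041 and -0.025 m and y of new_double in the frame of block_2 between -0.012 and 0.012 m and z of new_double in the frame of block_2 between 0.009 and 0.019 m and angle between the y axis of new_double and the y axis of block_2, either way round below 0.15 rad and x of new_turn in the frame of block_3 between -0.041 and -0.025 m and y of new_turn in the frame of block_3 between -0.012 and 0.012 m and z of new_turn in the frame of block_3 between 0.009 and 0.019 m and angle between the y axis of new_turn and the y axis of block_3, either way round below 0.15 rad); the robot touches nothing.
It fails at once if the old half cylinder is taken out of its groove or pushed more than 25 mm (distance of old_half from where it was at the start of the episode above 0.025 m).
It fails at once if the old double cylinder is taken out of its groove or pushed more than 25 mm (distance of old_double from where it was at the start of the episode above 0.025 m).
It fails at once if the old turn cylinder is taken out of its groove or pushed more than 25 mm (distance of old_turn from where it was at the start of the episode above 0.025 m).
It also fails if it takes over 96 s, if anything falls off the work surface, if the arm or the gripper's body presses on something with over 40 N, if the wrist force passes 120 N, or if a joint passes its speed limit or range.

## Working session

There is one attempt and no reset: what is moved stays moved. The work goes in short steps, Python scripts to look and compute and a tool call to move; the robot and the scene stay as the last step left them, time stands still between calls to the robot, and variables do not carry over. Pictures are saved under pics/ and viewed, at most 14 in all, crops included, and the job is handed in when it is done.

Besides the shell and the picture viewer there is one more tool, called after "Request:" by a JSON object that holds its "api" and its "payload", one argument or row to a line. step_arm: Moves the arm, as the interface text tells. Its arguments: {"type":"object","properties":{"steps":{"type":"array"},"newtons":{"type":"number"}},"required":["steps"]}

```bash
mkdir -p pics; cat > h.py <<'E'
from rig import *
import numpy as np, cv2
from scipy.spatial.transform import Rotation as R
def snap(n,f):
    s=read_state(); im,d=camera(n); cv2.imwrite(f'pics/{f}.png',im[:,:,::-1]); 
    np.savez(f'pics/{f}.npz',im=im,d=d,p=s['ee_pos'],q=s['tool_rot'],n=n); return s
def cam2world(n,p=None,q=None):
    c=get_calibration(n)
    if n=='wrist':
        q=np.array(q); T=np.eye(4);T[:3,:3]=R.from_quat(q[[1,2,3,0]]).as_matrix();T[:3,3]=p
        return T@np.array(c['hand_eye'])
    T=np.eye(4);T[:3,:3]=cv2.Rodrigues(np.array(c['rvec'],float))[0];T[:3,3]=np.ravel(c['tvec']);return np.linalg.inv(T)
def cloud(f):
    z=np.load(f'pics/{f}.npz');n=str(z['n']);c=get_calibration(n);d=z['d']
    v,u=np.mgrid[:d.shape[0],:d.shape[1]]
    uv=cv2.undistortPoints(np.stack([u,v],-1).reshape(-1,1,2).astype(float),np.array(c['K'],float),np.array(c['dist'],float)).reshape(*d.shape,2)
    P=np.concatenate([uv*d[...,None],d[...,None]],-1); T=cam2world(n,z['p'],z['q'])
    W=P@T[:3,:3].T+T[:3,3]; W[d==0]=np.nan; return z['im'],W
E
python3 - <<'E'
from h import *
for n in ['scene','side','wrist']: s=snap(n,n+'0')
print(s)
a=cv2.imread('pics/scene0.png');
for n in ['scene','side','wrist']:
    c=get_calibration(n);print(n,c['K'],c['dist']); print(cam2world(n,s['ee_pos'],s['tool_rot']).round(3))
E
```

```text
{'time': 0.1, 'joint_pos': array([-1.40422915,  0.5370954 , -0.00444446,  1.53879322,  0.00257256,
        1.06729734, -0.07123483]), 'qd': array([-4.97625958e-04,  2.05095113e-05,  1.97485192e-03, -1.84798678e-03,
        1.47965514e-04, -1.17071261e-03, -5.83599152e-04]), 'joint_efforts': array([ 2.80362437e-03, -5.84561598e+01,  1.05220567e+00, -2.59775126e+01,
        1.27244703e-02,  4.60376599e-03, -1.35685536e-05]), 'ee_pos': array([0.14980529, 0.63190457, 0.23049003]), 'tool_rot': array([-4.71211644e-05,  1.16106744e-01,  9.93236424e-01, -7.92451630e-04]), 'contact_force': array([-0.68029467, -0.69224209, -0.30113326]), 'ft_torque': array([0.00775734, 0.00106255, 0.04631209]), 'grip_force': 0.0, 'width': 0.08564401037124508}
scene [[509.63815663   0.         279.97030058]
 [  0.         509.63815663 207.66509965]
 [  0.           0.           1.        ]] [0.03136216 0.         0.         0.         0.        ]
[[ 0.822 -0.337  0.46   0.119]
 [-0.57  -0.464  0.678 -0.262]
 [-0.015 -0.819 -0.573  0.532]
 [ 0.     0.     0.     1.   ]]
side [[399.79016724   0.         275.79958393]
 [  0.         399.79016724 207.17990284]
 [  0.           0.           1.        ]] [-0.04913285  0.          0.          0.          0.        ]
[[-0.996 -0.058  0.073  0.463]
 [-0.093  0.712 -0.697  0.909]
 [-0.011 -0.7   -0.714  0.652]
 [ 0.     0.     0.     1.   ]]
wrist [[304.68120992   0.         280.8172676 ]
 [  0.         304.68120992 208.94604609]
 [  0.           0.           1.        ]] [-0.05109569  0.          0.          0.          0.        ]
[[ 0.231  0.936  0.267  0.082]
 [ 0.973 -0.221 -0.065  0.648]
 [-0.001  0.275 -0.961  0.373]
 [ 0.     0.     0.     1.   ]]
```

View pics/scene0.png

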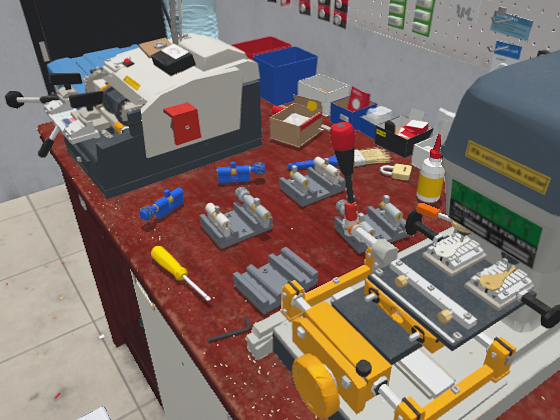

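View pics/side0.png

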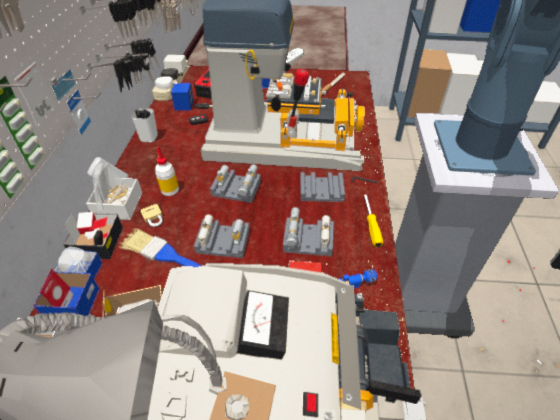

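The scene view shows four blocks at about (236,215), (312,183), (370,225) and the empty one at (275,280). The blue look-alikes are at (162,204) and (240,173). The side view shows the same blocks at (235,182), (322,186, empty), (222,236) and (308,232). I'll enlarge these.

```bash
python3 - <<'E'
from h import *
a=cv2.imread('pics/scene0.png')[145:315,190:430]
cv2.imwrite('pics/s_c.png',cv2.resize(a,None,fx=3.3,fy=3.3,interpolation=cv2.INTER_CUBIC))
a=cv2.imread('pics/side0.png')[155:265,190:360]
cv2.imwrite('pics/d_c.png',cv2.resize(a,None,fx=4.7,fy=4.7,interpolation=cv2.INTER_CUBIC))
# ortho
S=1000;x0,x1,y0,y1=.2,.95,-.4,.4
H=np.full((int((x1-x0)*S/1.0)//1,int((y1-y0)*S)),-1.);C=np.zeros(H.shape+(3,),np.uint8)
for f in ['scene0','side0']:
    im,W=cloud(f);m=np.isfinite(W[...,2]);P=W[m];c=im[m]
    o=np.argsort(P[:,2]);P=P[o];c=c[o]
    r=((x1-P[:,0])*S).astype(int);k=((y1-P[:,1])*S).astype(int)
    g=(r>=0)&(r<H.shape[0]-1)&(k>=0)&(k<H.shape[1]-1)&(P[:,2]<.5)
    for dr in(0,1):
      for dk in (0,1):
        b=g.copy(); b[g]=P[g,2]>=H[r[g]+dr,k[g]+dk]
        H[r[b]+dr,k[b]+dk]=P[b,2];C[r[b]+dr,k[b]+dk]=c[b][:,::-1]
np.save('H.npy',H)
for i in range(0,750,100): cv2.line(C,(0,i-50 if i else 50),(799,i-50 if i else 50),(0,255,0),1)
for i in range(0,800,100): cv2.line(C,(i,0),(i,749),(0,255,0),1)
cv2.imwrite('pics/ortho.png',cv2.resize(C,None,fx=.78,fy=.78))
# coarse max height 5cm cells
print('cols y from .4 to -.4; rows x from .95')
Hc=np.array([[np.percentile(H[i:i+50,j:j+50],97) for j in range(0,800,50)] for i in range(0,750,50)])
print((Hc*100).round().astype(int))
E
```

```text
cols y from .4 to -.4; rows x from .95
[[  39   42   44   43   41   40   38   36   34   27   23   25   23   21
    21    0]
 [  48   11    6   29    0   28   38   28    0    0    6   28   28    4
    24    0]
 [   1    2    0    0    0   26   38   37   33    1    6   28    5    4
    24    0]
 [   1    1    7   12    0    0    0    0    1    1    1    4    4 -100
  -100 -100]
 [   0    0    0    0    0    4    5   35   35 -100 -100 -100 -100 -100
  -100 -100]
 [   5    2    0    5    5    4   13   35   35 -100 -100 -100 -100 -100
  -100 -100]
 [   4    2    5    4    2    4   26   35   35   13    4 -100    0    3
  -100 -100]
 [   5    2    5    5    5    4   25   35   35   16    4    0 -100 -100
  -100 -100]
 [   2    0    0    0    0   16   19   35   35   35   23 -100 -100 -100
  -100    0]
 [   5    6    0    2   27   27   13   15   15   15    5 -100 -100 -100
  -100    0]
 [   5    5    0    3    3    7   10   14   14   14    5 -100    0    1
     0    0]
 [   0    0    0    3    3   10   10   11   12   10 -100 -100    0    0
     1    0]
 [   2    2    2    1    1    5    5   10   10    0    0    0    0    0
     0    0]
 [   0    0    0    0    0    0    0    0    0    0    0    0    0    0
     0    0]
 [-100 -100 -100 -100 -100 -100 -100 -100 -100 -100 -100 -100 -100 -100
  -100 -100]]
```

View pics/s_c.png

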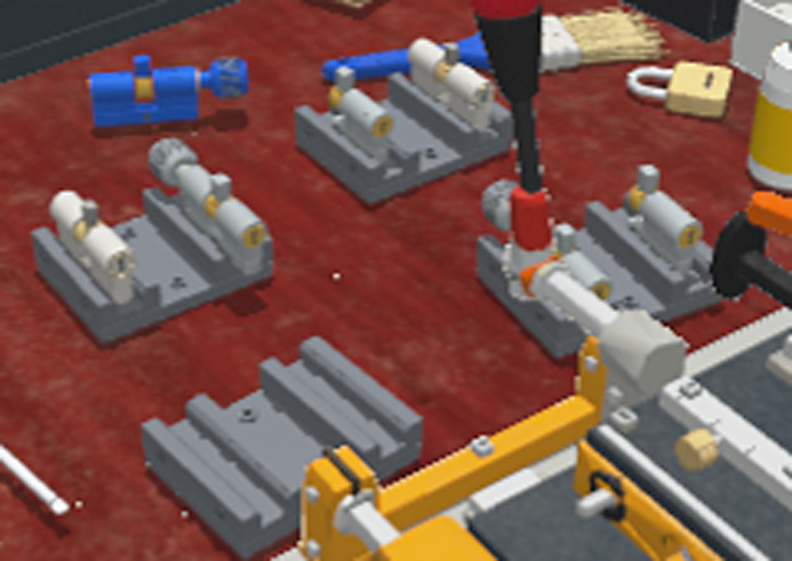

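View pics/ortho.png

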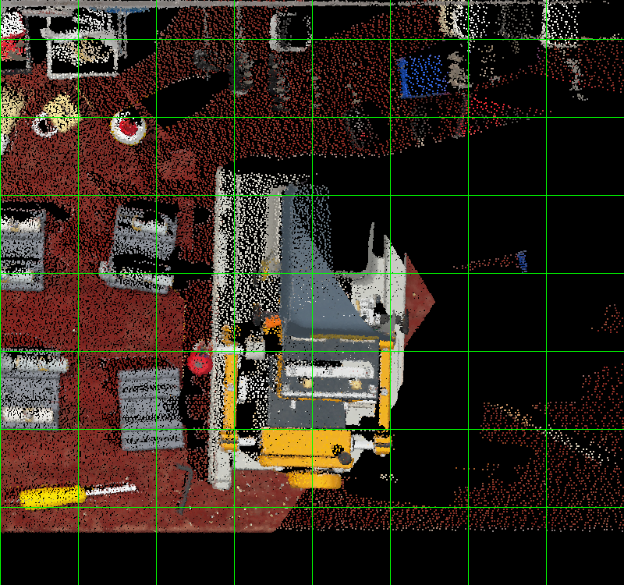

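View pics/d_c.png

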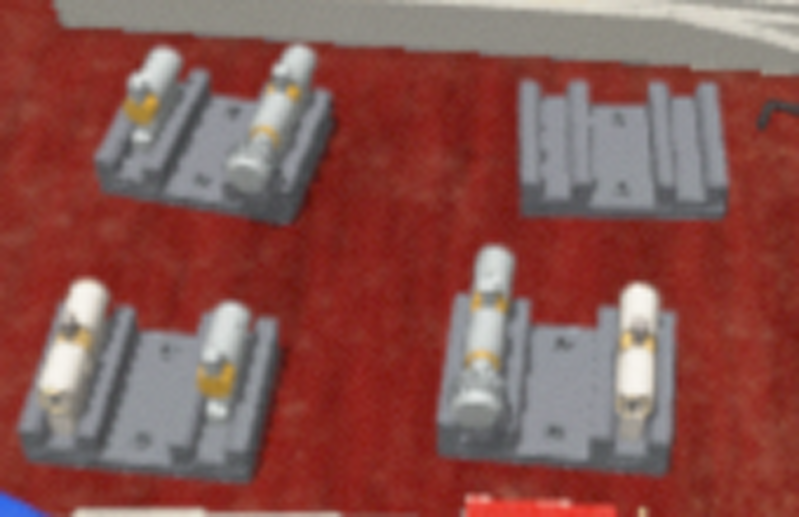

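Reading the enlargements, with the robot side on the right in the side view:

| Block | Side-view pixel | Rear groove | Near groove |
|---|---|---|---|
| block_1 | (235,182) | old half | new turn (grey) |
| block_2 | (222,236) | old double | new half |
| block_3 | (308,232) | old turn | new double |
| block_4 | (322,186) | empty | empty |

Three things could be the new_turn. The grey one in block_1's near groove (scene px ~(258,47) in the side crop) fits the description. The two blue ones at scene (162,204) and (240,173) lie loose on the bench and are look-alikes.

Next I'll check clearances around the lever and the left-hand machine.

```bash
python3 - <<'E'
from h import *
A=[cloud(f)[1].reshape(-1,3) for f in ['scene0','side0']];P=np.vstack(A);P=P[np.isfinite(P[:,0])]
def hm(x0,x1,y0,y1,s):
    print('x rows from',x1,'y cols from',y1)
    for x in np.arange(x1,x0,-s):
        print('%.2f'%x,[int(100*np.max(P[m,2])) if (m:=(P[:,0]<x)&(P[:,0]>=x-s)&(P[:,1]<y)&(P[:,1]>=y-s)).sum()>1 else -9 for y in np.arange(y1,y0,-s)])
hm(.2,.9,.35,.75,.05); hm(.38,.7,.04,.3,.02)
E
```

```text
x rows from 0.9 y cols from 0.75
0.90 [10, 6, 6, 7, 6, 38, 48, 48]
0.85 [10, 6, 0, 5, 5, 0, 1, 1]
0.80 [10, 2, 7, 7, 5, 0, 1, 1]
0.75 [0, 0, 5, 5, 5, 1, 1, 0]
0.70 [-9, 0, 18, 16, 3, 1, 4, 5]
0.65 [22, 22, 21, 19, 0, 1, 5, 5]
0.60 [33, 22, 22, 21, 0, 3, 5, 5]
0.55 [28, 22, 22, 21, 4, 4, 2, 2]
0.50 [21, 21, 21, 19, 15, 2, 5, 5]
0.45 [19, 17, 17, 18, 15, 3, 2, 5]
0.40 [17, 17, 17, 17, 0, 4, 0, 2]
0.35 [15, 11, 10, 10, 0, 3, 3, 2]
0.30 [9, 8, 5, 2, 0, 0, 0, 2]
0.25 [-75, -75, -9, -9, -9, -9, -9, -9]
x rows from 0.7 y cols from 0.3
0.70 [0, 0, 2, 2, 2, 0, 0, 0, 3, 4, 5, 5, 26]
0.68 [0, 0, 2, 5, 5, 4, 2, 0, 3, 4, 5, 5, 26]
0.66 [0, 0, 2, 5, 4, 4, 2, 0, 3, 4, 5, 5, 27]
0.64 [0, 0, 2, 1, 1, 1, 2, 0, 4, 4, 5, 5, 27]
0.62 [0, 5, 5, 4, 4, 4, 0, 0, 4, 4, 5, 27, 27]
0.60 [0, 5, 5, 4, 5, 4, 4, 0, 4, 4, 5, 26, 28]
0.58 [0, 0, 0, 1, 2, 2, 0, 0, 4, 4, 5, 14, 29]
0.56 [0, 0, 0, 0, 0, 0, 0, 0, 4, 5, 5, 16, 32]
0.54 [0, 0, 0, 0, 0, 0, 0, 0, 4, 9, 9, 16, 18]
0.52 [0, 0, 0, 0, 0, 0, 0, 26, 25, 12, 13, 13, 13]
0.50 [0, 0, 0, 0, 0, 0, 25, 27, 27, 12, 13, 13, 12]
0.48 [0, 0, 2, 2, 2, 2, 2, 27, 26, 7, 6, 6, 13]
0.46 [0, 0, 2, 2, 2, 2, 2, 0, 4, 7, 6, 6, 13]
0.44 [0, 0, 2, 2, 2, 1, 0, 0, 4, 7, 6, 5, 10]
0.42 [0, 0, 2, 2, 2, 2, 2, 0, 4, 7, 7, 10, 10]
0.40 [0, 0, 2, 2, 2, 2, 2, 0, 8, 10, 10, 10, 10]
```

Request:
{"api": "step_arm", "payload": {
  "steps": [
    [[0,0,-40,0,0,-8,0],[0,0,-40,0,0,-8,0],[0,0,-30,0,0,-8,0]]
  ]
}}

```text
time: 0.45
ee_pos: [0.15, 0.6328, 0.3435]
tool_rot: [0.0, -0.096, 0.995, 0.001]
contact_force: [-0.1, 0.9, -0.6]
width: 0.044
grip_force: 0.0
```

```bash
cat >> h.py <<'E'
def plan(*wps,vmax=45,smax=8):
    """wps: (x,y,z,psi_deg,claw[,n rows]) ; prints rows from the measured pose, 8 per call"""
    s=read_state(); M=R.from_quat(np.array(s['tool_rot'])[[1,2,3,0]]).as_matrix()
    p=np.array(s['ee_pos'])*1000; psi=np.degrees(np.arctan2(M[1,1],M[0,1])); rows=[]
    for w in wps:
        t=np.array(w[:3])*1000; dpsi=(w[3]-psi+180)%360-180
        n=max(int(np.ceil(np.linalg.norm(t-p)/vmax)),int(np.ceil(abs(dpsi)/smax)),w[5] if len(w)>5 else 1)
        for i in range(n):
            d=(t-p)/(n-i); a=np.radians(psi); tu=-(w[3]-psi+540)%360-180 if 0 else -(((w[3]-psi+180)%360-180)/(n-i))
            r=[-np.sin(a)*d[0]+np.cos(a)*d[1],np.cos(a)*d[0]+np.sin(a)*d[1],-d[2]]
            r=np.round(r,0 if np.linalg.norm(d)>8 else 1); tu=round(tu,1); rows.append([*(float(v)+0. for v in r),0,0,tu,w[4]])
            p=p+np.array([-np.sin(a)*r[0]+np.cos(a)*r[1],np.cos(a)*r[0]+np.sin(a)*r[1],-r[2]]); psi-=tu
    for i in range(0,len(rows),8): print([[[int(v) if v==int(v) else v for v in r] for r in rows[i:i+8]]])
    print('end',p,psi, 'now',s['time'],s['ee_pos'],s['width'])
E
python3 -c "
from h import *
plan((.42,.31,.345,0,0))"
```

```text
[[[-16, -28, 0, 0, 0, np.float64(7.8), 0], [-19, -26, 0, 0, 0, np.float64(7.8), 0], [-23, -23, 0, 0, 0, np.float64(7.8), 0], [-26, -20, 0, 0, 0, np.float64(7.8), 0], [-28, -16, 0, 0, 0, np.float64(7.8), 0], [-30, -12, 0, 0, 0, np.float64(7.7), 0], [-31, -8, 0, 0, 0, np.float64(7.8), 0], [-32, -4, 0, 0, 0, np.float64(7.7), 0]]]
[[[-32, 1, 0, 0, 0, np.float64(7.8), 0], [-32, 5, 0, 0, 0, np.float64(7.7), 0], [-31, 9, 0, 0, 0, np.float64(7.8), 0], [-30, 13, -1, 0, 0, np.float64(7.7), 0], [-28, 18, 0, 0, 0, np.float64(7.8), 0]]]
end [420.50055252 309.79465746 344.52379729] -0.010499246377083438 now 0.45 [0.15003309 0.63275297 0.3435238 ] 0.044024174511688045
```

Request:
{"api": "step_arm", "payload": {
  "steps": [
    [[-16,-28,0,0,0,7.8,0],[-19,-26,0,0,0,7.8,0],[-23,-23,0,0,0,7.8,0],[-26,-20,0,0,0,7.8,0],[-28,-16,0,0,0,7.8,0],[-30,-12,0,0,0,7.7,0],[-31,-8,0,0,0,7.8,0],[-32,-4,0,0,0,7.7,0]]
  ]
}}

```text
time: 1.25
ee_pos: [0.3156, 0.4321, 0.3411]
tool_rot: [-0.0, 0.437, 0.899, -0.0]
contact_force: [0.3, 0.3, 0.5]
width: 0.0426
grip_force: 0.0
```

Request:
{"api": "step_arm", "payload": {
  "steps": [
    [[-32,1,0,0,0,7.8,0],[-32,5,0,0,0,7.7,0],[-31,9,0,0,0,7.8,0],[-30,13,-1,0,0,7.7,0],[-28,18,0,0,0,7.8,0],[0,0,0,0,0,0,0],[0,0,0,0,0,0,0]]
  ]
}}

```text
time: 1.95
ee_pos: [0.4187, 0.3075, 0.3422]
tool_rot: [-0.0, 0.709, 0.705, -0.0]
contact_force: [-0.6, -0.1, 0.7]
width: 0.0427
grip_force: 0.0
```

```bash
sed -i 's/tu=round(tu,1)/tu=round(float(tu),1)/' h.py; python3 - <<'E'
from h import *
s=snap('wrist','w1');print(s['ee_pos'],s['tool_rot'],s['joint_pos'],s['contact_force']);print(cam2world('wrist',s['ee_pos'],s['tool_rot']).round(3))
snap('side','side1')
a=np.hstack([cv2.resize(cv2.imread('pics/w1.png'),None,fx=1.4,fy=1.4)]);cv2.imwrite('pics/w1b.png',a)
E
```

```text
[0.41868353 0.30753245 0.3421737 ] [-1.26329375e-04  7.09413759e-01  7.04792229e-01 -1.25321582e-04] [-1.02808634  0.20639448  0.36454596  1.76000562 -0.07903028  1.18976775
 -0.64770221] [-0.57039619 -0.05504556  0.69701839]
[[ 1.    -0.006 -0.003  0.419]
 [-0.006 -0.961 -0.275  0.377]
 [-0.001  0.275 -0.961  0.485]
 [ 0.     0.     0.     1.   ]]
```

View pics/w1b.png

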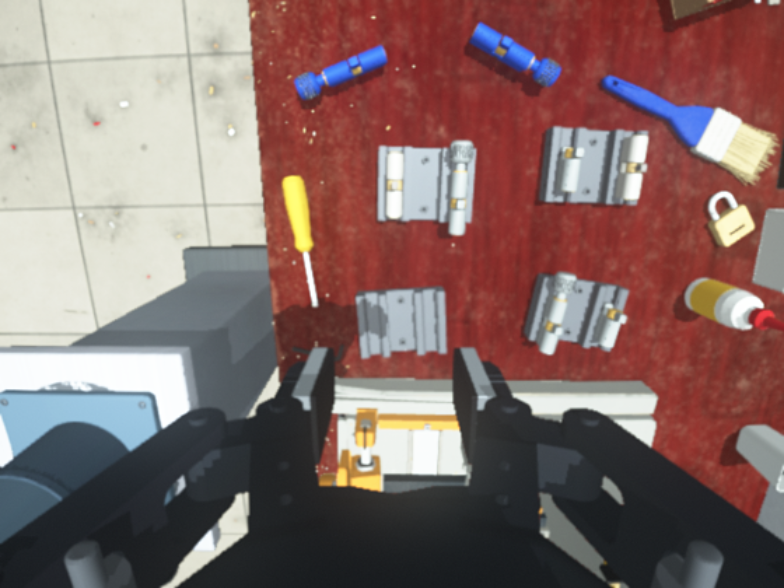

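The wrist view confirms the assignment. block_1 is at (575,312) with the new turn near and old half rear. block_2 is at (597,165) with the new half near and old double rear. block_3 is at (427,185) with the new double near and old turn rear. block_4 is empty at (402,322). Next: block and cylinder poses from depth, in both the wrist and side views.

```bash
python3 - <<'E'
from h import *
cen={'b1':(.63,.215),'b2':(.64,.36),'b3':(.45,.355),'b4':(.43,.21)}
for f in ['w1','side0','scene0']:
    im,W=cloud(f);P=W.reshape(-1,3);P=P[np.isfinite(P[:,0])]
    print(f,'table z',np.median(P[(abs(P[:,0]-.53)<.03)&(abs(P[:,1]-.3)<.05),2]).round(4))
    for b,c in cen.items():
        Q=P[(abs(P[:,0]-c[0])<.075)&(abs(P[:,1]-c[1])<.068)]
        # fit rectangle by top-surface points
        t=Q[(Q[:,2]>.008)&(Q[:,2]<.03)]
        k=cv2.minAreaRect((t[:,:2]*1000).astype(np.float32))
        print(b,'rect',np.round(k[0],1),np.round(k[1],1),round(k[2],1),'top',np.percentile(t[:,2],90).round(4))
        h=Q[(Q[:,2]>.035)&(Q[:,2]<.065)]
        if len(h)<20: continue
        # split by x
        sx=h[:,0]-.0*h[:,1]; m=np.median([h[:,0].min(),h[:,0].max()])
        for nm,g in (('near',h[sx<m]),('rear',h[sx>=m])):
            r=cv2.minAreaRect((g[:,:2]*1000).astype(np.float32))
            u,sv,vt=np.linalg.svd(g[:,:2]-g[:,:2].mean(0),full_matrices=False);a=np.degrees(np.arctan2(vt[0,1],vt[0,0]))%180
            print('  ',nm,len(g),'rect',np.round(r[0],1),np.round(r[1],1),round(r[2],1),'pca',a.round(1),'z',np.percentile(g[:,2],[50,98]).round(4))
E
```

```text
w1 table z 0.0003
b1 rect [630.6 215.6] [ 80.3 102. ] 81.8 top 0.0246
   near 669 rect [597.8 225. ] [91.3 23.1] 81.4 pca 81.4 z [0.0457 0.0565]
   rear 345 rect [661.4 208.3] [42.2 17. ] 83.2 pca 80.0 z [0.0454 0.0572]
b2 rect [631.8 382.4] [ 77.  101.7] 88.1 top 0.0248
   near 361 rect [597.8 379.6] [16.7 40.5] 0.6 pca 89.5 z [0.0458 0.0576]
   rear 608 rect [664.2 381.3] [64.1 18.1] 87.9 pca 87.8 z [0.0454 0.057 ]
b3 rect [452.7 363.1] [ 76.9 100.5] 88.4 top 0.025
   near 543 rect [419.5 363.9] [64.5 16.9] 87.6 pca 88.1 z [0.0459 0.0576]
   rear 823 rect [486.9 360.4] [92.4 23.8] 90.0 pca 88.2 z [0.0461 0.0571]
b4 rect [427.  207.4] [100.8  77. ] 3.6 top 0.0244
side0 table z -0.001
b1 rect [631.8 222.1] [ 88.9 102.3] 82.3 top 0.0238
   near 242 rect [600.5 226.9] [92.3 22.5] 83.5 pca 80.2 z [0.0445 0.0555]
   rear 113 rect [662.5 208.4] [43.9 16.9] 81.7 pca 78.7 z [0.0441 0.0565]
b2 rect [632.6 382.9] [ 79.  100.9] 88.3 top 0.0237
   near 145 rect [599.  380.8] [42.6 16.7] 86.5 pca 87.3 z [0.0439 0.0562]
   rear 221 rect [665.4 382.3] [65.1 17.5] 87.9 pca 86.1 z [0.0442 0.0558]
b3
[... 225 characters left out ...]
7  80.4] 4.1 top 0.0237
scene0 table z 0.0004
b1 rect [628.8 218.7] [ 81.5 102.8] 81.8 top 0.0248
   near 276 rect [594.1 226. ] [96.1 20.2] 81.1 pca 86.6 z [0.0462 0.0575]
   rear 254 rect [658.8 207.8] [43.1 16.2] 86.0 pca 82.6 z [0.045  0.0571]
b2 rect [630.2 383.7] [ 81.5 103.8] 88.4 top 0.0254
   near 199 rect [594.3 380.4] [16.4 46. ] 4.1 pca 90.8 z [0.0447 0.0571]
   rear 263 rect [660.7 382.1] [18.  66.2] 2.9 pca 91.8 z [0.0445 0.0563]
b3 rect [449.9 358.7] [ 90.8 101.2] 88.9 top 0.0251
   near 302 rect [416.6 364.3] [64.8 17.4] 89.4 pca 90.9 z [0.0452 0.0568]
   rear 444 rect [483.3 360.6] [93.4 24.5] 88.0 pca 89.3 z [0.0452 0.0572]
b4 rect [425.3 207.7] [101.8  78.6] 3.3 top 0.0247
```

View pics/side1.png

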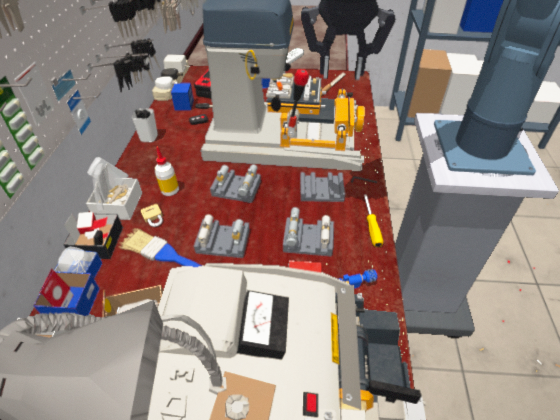

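```bash
python3 -c "
from h import *
plan((.58,.28,.20,-8.3,0),(.598,.225,.10,-8.3,0))"
```

```text
[[[-6, 32, 28, 0, 0, 1.6, 0], [-5, 33, 29, 0, 0, 1.6, 0], [-4, 33, 28, 0, 0, 1.6, 0], [-3, 33, 29, 0, 0, 1.7, 0], [-1, 32, 28, 0, 0, 1.6, 0], [-17, 9, 33, 0, 0, 0, 0], [-18, 9, 34, 0, 0, 0, 0], [-17, 8, 33, 0, 0, 0, 0]]]
end [597.76887349 225.05027611 100.08707137] -8.287444983341931 now 2.05 [0.41774139 0.30890661 0.34208707] 0.04268087433270912
```

The arm comes in from above, well over the lever knob at (302,76). I'll approach in stages and check the force at each one.

Request:
{"api": "step_arm", "payload": {
  "steps": [
    [[-6,32,28,0,0,1.6,0],[-5,33,29,0,0,1.6,0],[-4,33,28,0,0,1.6,0],[-3,33,29,0,0,1.7,0],[-1,32,28,0,0,1.6,0],[0,0,0,0,0,0,0],[0,0,0,0,0,0,0]]
  ]
}}

```text
time: 2.75
ee_pos: [0.5795, 0.2796, 0.199]
tool_rot: [-0.0, 0.757, 0.654, -0.001]
contact_force: [-0.3, 1.2, 0.3]
width: 0.0426
grip_force: 0.0
```

```bash
python3 - <<'E'
from h import *
snap('scene','scene2');s=snap('wrist','w2')
im,W=cloud('w2');P=W.reshape(-1,3);P=P[np.isfinite(P[:,0])]
for nm,c in {'b1':(.63,.215),'b2':(.635,.38)}.items():
    Q=P[(abs(P[:,0]-c[0])<.075)&(abs(P[:,1]-c[1])<.06)]
    t=Q[(Q[:,2]>.008)&(Q[:,2]<.03)];k=cv2.minAreaRect((t[:,:2]*1000).astype(np.float32));print(nm,k,np.percentile(t[:,2],90))
    h=Q[(Q[:,2]>.035)&(Q[:,2]<.065)]
    for g in (h[h[:,0]<c[0]],h[h[:,0]>=c[0]]):
        if len(g)>20: print('  ',cv2.minAreaRect((g[:,:2]*1000).astype(np.float32)),np.percentile(g[:,2],[50,98]))
plan((.598,.225,.10,-8.3,0))
E
```

```text
b1 ((631.0040893554688, 217.80908203125), (76.80241394042969, 101.05569458007812), 81.00972747802734) 0.024545081174668203
   ((598.7214965820312, 225.41043090820312), (92.81100463867188, 22.80634880065918), 81.79389953613281) [0.04583868 0.05675755]
   ((662.2014770507812, 208.06700134277344), (42.522071838378906, 16.31498146057129), 81.3428726196289) [0.04558463 0.05714006]
b2 ((645.248779296875, 392.6301574707031), (97.6255111694336, 127.16666412353516), 88.52745056152344) 0.02477390894768707
   ((598.7360229492188, 378.7668151855469), (42.65658187866211, 17.09682273864746), 88.6333999633789) [0.0458382  0.05762134]
   ((664.7596435546875, 381.5054626464844), (63.75432586669922, 17.43315315246582), 88.4622802734375) [0.04580937 0.05703803]
[[[-17, 9, 34, 0, 0, 0, 0], [-18, 9, 34, 0, 0, 0, 0], [-17, 8, 33, 0, 0, 0, 0]]]
end [597.78583062 225.37732907 100.13662232] -8.292587237341857 now 2.85 [0.57955754 0.28058357 0.20113662] 0.042576735595277464
```

View pics/scene2.png

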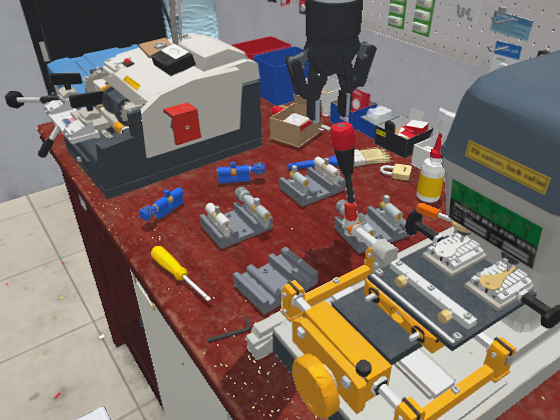

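Request:
{"api": "step_arm", "payload": {
  "steps": [
    [[-17,9,34,0,0,0,0],[-18,9,34,0,0,0,0],[-17,8,33,0,0,0,0],[0,0,0,0,0,0,0]]
  ]
}}

```text
time: 3.25
ee_pos: [0.596, 0.2206, 0.0968]
tool_rot: [-0.0, 0.758, 0.652, -0.003]
contact_force: [0.4, -0.5, -0.5]
width: 0.043
grip_force: 0.0
```

```bash
python3 -c "
from h import *
print(read_state()['contact_force'])
plan((.5983,.225,.029,-8.5,0,4))"
```

```text
[ 0.44809332 -0.5446474  -0.5074313 ]
[[[1, 0, 17, 0, 0, 0, 0], [1, 1, 17, 0, 0, 0, 0], [1, 0, 17, 0, 0, 0, 0], [2, 1, 17, 0, 0, -0.1, 0]]]
end [598.67979472 225.21560769  28.81992314] -8.456177893074255 now 3.25 [0.59595816 0.22056881 0.09681992] 0.04298104051461365
```

Request:
{"api": "step_arm", "payload": {
  "steps": [
    [[0,0,20,0,0,0,0],[0,0,20,0,0,0,0],[0,0,0,0,0,0,0],[0,0,0,0,0,0,0],[0,0,0,0,0,0,0]]
  ]
}}

```text
time: 3.75
ee_pos: [0.5994, 0.225, 0.0616]
tool_rot: [0.0, 0.757, 0.654, 0.002]
contact_force: [-0.4, -0.0, -0.2]
width: 0.0427
grip_force: 0.0
```

```bash
python3 -c "
from h import *
plan((.5983,.225,.029,-8.5,0,2))"
```

```text
[[[0, -1, 16, 0, 0, 0.1, 0], [0, 0, 17, 0, 0, 0, 0]]]
end [598.44888225 225.12367806  28.56042701] -8.478009186793479 now 3.75 [0.59943821 0.22497797 0.06156043] 0.04274985562921345
```

Request:
{"api": "step_arm", "payload": {
  "steps": [
    [[0,-0.5,16,0,0,0,0],[0,0,15,0,0,0,0],[0,0,0,0,0,0,0],[0,0,0,0,0,0,0]]
  ]
}}

```text
time: 4.15
ee_pos: [0.5973, 0.2233, 0.0273]
tool_rot: [-0.0, 0.757, 0.653, -0.001]
contact_force: [0.1, -0.8, 0.8]
width: 0.0425
grip_force: 0.0
```

Request:
{"api": "step_arm", "payload": {
  "steps": [
    [[0,0,0,0,0,0,-1],[0,0,0,0,0,0,-1],[0,0,0,0,0,0,-1],[0,0,0,0,0,0,-1],[0,0,0,0,0,0,-1],[0,0,0,0,0,0,-1]]
  ],
  "newtons": 50
}}

```text
time: 4.75
ee_pos: [0.5984, 0.2238, 0.0288]
tool_rot: [0.0, 0.757, 0.653, 0.001]
contact_force: [0.6, -0.9, 3.5]
width: 0.0149
grip_force: 49.0
```

Request:
{"api": "step_arm", "payload": {
  "steps": [
    [[0,0,-5,0,0,0,-1],[0,0,-10,0,0,0,-1],[0,0,-20,0,0,0,-1],[0,0,-30,0,0,0,-1],[0,0,-30,0,0,0,-1],[0,0,0,0,0,0,-1],[0,0,0,0,0,0,-1]]
  ]
}}

```text
time: 5.45
ee_pos: [0.5978, 0.224, 0.1239]
tool_rot: [-0.0, 0.757, 0.653, 0.0]
contact_force: [0.2, 0.3, -3.3]
width: 0.0149
grip_force: 49.0
```

```bash
python3 - <<'E'
from h import *
s=snap('wrist','w3');snap('side','side3')
a=cv2.imread('pics/w3.png')[180:420,130:430];cv2.imwrite('pics/w3c.png',cv2.resize(a,None,fx=2.4,fy=2.4,interpolation=cv2.INTER_CUBIC))
im,W=cloud('w3');P=W.reshape(-1,3);P=P[np.isfinite(P[:,0])]
Q=P[(abs(P[:,0]-.598)<.02)&(abs(P[:,1]-.225)<.07)&(P[:,2]>.09)]
for y in np.arange(.16,.29,.01):
    m=Q[abs(Q[:,1]-y)<.005]; print(y.round(3),len(m),np.percentile(m[:,2],[50,98]).round(3) if len(m)>5 else '')
plan((.58,.27,.135,-4,-1),(.40,.27,.135,3.8,-1),(.394,.2085,.125,3.8,-1))
E
```

```text
0.16 0 
0.17 0 
0.18 72 [0.139 0.142]
0.19 539 [0.141 0.143]
0.2 406 [0.14  0.143]
0.21 813 [0.148 0.162]
0.22 1163 [0.144 0.174]
0.23 6225 [0.197 0.219]
0.24 13975 [0.208 0.226]
0.25 1860 [0.221 0.227]
0.26 1196 [0.144 0.146]
0.27 964 [0.142 0.145]
0.28 0 
[[[22, -12, -6, 0, 0, -2.2, -1], [22, -11, -7, 0, 0, -2.2, -1], [-3, -45, 0, 0, 0, -2, -1], [-2, -45, 0, 0, 0, -1.9, -1], [0, -45, 0, 0, 0, -2, -1], [1, -44, 0, 0, 0, -1.9, -1], [-30, -5, 5, 0, 0, 0, -1], [-30, -5, 5, 0, 0, 0, -1]]]
end [394.35628142 208.99878864 125.16520554] 3.7728699596482853 now 5.55 [0.59673281 0.22352028 0.12216521] 0.015270606701308804
```

View pics/w3c.png

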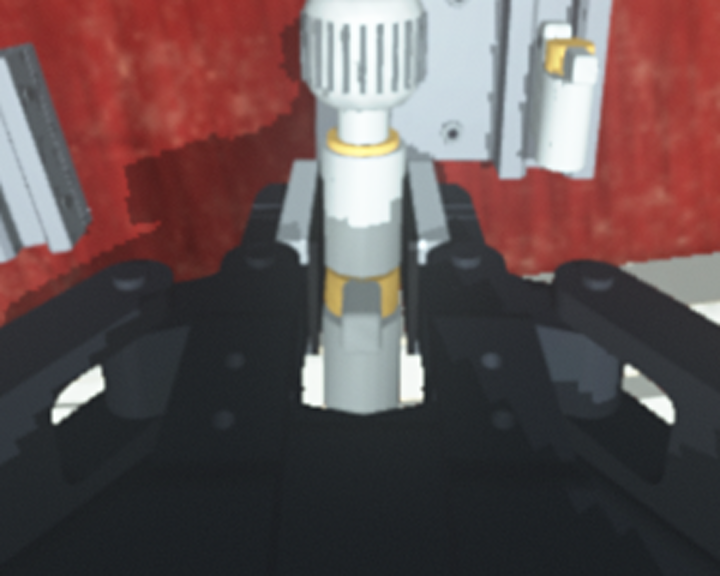

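The thumb-turn is held level with the fingers around its barrel, and the knob end at about (362,55) points to +y. Now to park it in block_4's near groove.

Request:
{"api": "step_arm", "payload": {
  "steps": [
    [[22,-12,-6,0,0,-2.2,-1],[22,-11,-7,0,0,-2.2,-1],[-3,-45,0,0,0,-2,-1],[-2,-45,0,0,0,-1.9,-1],[0,-45,0,0,0,-2,-1],[1,-44,0,0,0,-1.9,-1],[-30,-5,5,0,0,0,-1],[-30,-5,5,0,0,0,-1]]
  ]
}}

```text
time: 6.35
ee_pos: [0.3932, 0.2092, 0.1254]
tool_rot: [-0.0, 0.682, 0.731, -0.001]
contact_force: [1.3, -0.5, -2.4]
width: 0.0148
grip_force: 49.3
```

Request:
{"api": "step_arm", "payload": {
  "steps": [
    [[0,0,30,0,0,0,-1],[0,0,30,0,0,0,-1],[0,0,0,0,0,0,-1],[0,0,0,0,0,0,-1],[0,0,0,0,0,0,-1]]
  ]
}}

```text
time: 6.85
ee_pos: [0.3961, 0.2096, 0.0671]
tool_rot: [0.0, 0.683, 0.73, 0.001]
contact_force: [0.9, 0.1, -1.8]
width: 0.0151
grip_force: 49.2
```

```bash
python3 -c "
from h import *
print(read_state()['contact_force'])
plan((.394,.204,.045,3.7,-1,2),(.394,.204,.028,3.7,-1,3))"
```

```text
[ 0.92526013  0.12381977 -1.83001527]
[[[-3, -1, 11, 0, 0, 0, -1], [-2, -1, 11, 0, 0, 0.1, -1], [-0.1, -0.2, 5.7, 0, 0, 0, -1], [-0.2, -0.1, 5.7, 0, 0, 0, -1], [-0.1, -0.2, 5.7, 0, 0, 0, -1]]]
end [393.9528308  204.02194049  28.02587625] 3.6676325259218325 now 6.85 [0.39609335 0.20957372 0.06712588] 0.015102219818559916
```

Request:
{"api": "step_arm", "payload": {
  "steps": [
    [[-3,-1,11,0,0,0,-1],[-2.5,-1,11,0,0,0,-1],[0,0,6,0,0,0,-1],[0,0,6,0,0,0,-1],[0,0,5,0,0,0,-1],[0,0,0,0,0,0,-1]]
  ]
}}

```text
time: 7.45
ee_pos: [0.3952, 0.2039, 0.0282]
tool_rot: [0.0, 0.684, 0.73, 0.001]
contact_force: [-2.4, -1.7, 15.0]
width: 0.0148
grip_force: 51.8
```

Contact is at the expected height, so it is seated. Release, lift, and go for the new half in block_2.

Request:
{"api": "step_arm", "payload": {
  "steps": [
    [[0,0,-0.5,0,0,0,0],[0,0,0,0,0,0,0],[0,0,0,0,0,0,0],[0,0,-20,0,0,0,0],[0,0,-40,0,0,0,0],[0,0,-40,0,0,0,0],[0,0,0,0,0,0,0],[0,0,0,0,0,0,0]]
  ]
}}

```text
time: 8.25
ee_pos: [0.3942, 0.2041, 0.1283]
tool_rot: [0.0, 0.683, 0.73, 0.001]
contact_force: [-0.3, -0.7, -0.2]
width: 0.0428
grip_force: 0.0
```

```bash
cat >> h.py <<'E'
def meas(f,cs):
    im,W=cloud(f);P=W.reshape(-1,3);P=P[np.isfinite(P[:,0])]
    for nm,c in cs.items():
        Q=P[(abs(P[:,0]-c[0])<.03)&(abs(P[:,1]-c[1])<.055)]
        h=Q[(Q[:,2]>.035)&(Q[:,2]<.065)]
        if len(h)<20: print(nm,'none');continue
        r=cv2.minAreaRect((h[:,:2]*1000).astype(np.float32))
        t=Q[(Q[:,2]>.02)&(Q[:,2]<.03)]
        print(nm,len(h),np.round(r[0],1),np.round(r[1],1),round(r[2],1),np.percentile(h[:,2],[50,98]).round(4))
N={'n1':(.598,.222),'n2':(.599,.3836),'n3':(.4198,.3643),'n4':(.394,.205)}
OLD={'o1':(.663,.208),'o2':(.665,.3815),'o3':(.486,.3605)}
E
python3 - <<'E'
from h import *
snap('wrist','w4');meas('w4',{**N,**OLD})
plan((.42,.27,.16,0,0),(.598,.35,.16,-1.8,0),(.598,.379,.09,-1.8,0))
E
```

```text
n1 none
n2 none
n3 991 [419.2 344.2] [25.3 17.5] 88.0 [0.0458 0.0483]
n4 2516 [393.9 204.9] [22.9 91.5] 4.1 [0.046  0.0568]
o1 none
o2 none
o3 1948 [484.9 338.2] [49.3 17.5] 88.2 [0.0457 0.0573]
[[[32, 15, -16, 0, 0, 1.9, 0], [33, 15, -17, 0, 0, 1.9, 0], [16, 36, 0, 0, 0, 0.4, 0], [16, 35, 0, 0, 0, 0.3, 0], [17, 35, 0, 0, 0, 0.4, 0], [17, 35, 0, 0, 0, 0.3, 0], [16, 36, 0, 0, 0, 0.4, 0], [15, -1, 35, 0, 0, 0, 0]]]
[[[14, 0, 35, 0, 0, 0, 0]]]
end [598.11352568 378.82274322  90.43451301] -1.8072414850157608 now 8.3 [0.39342009 0.20366155 0.12743451] 0.04271991360564404
```

Request:
{"api": "step_arm", "payload": {
  "steps": [
    [[32,15,-16,0,0,1.9,0],[33,15,-17,0,0,1.9,0],[16,36,0,0,0,0.4,0],[16,35,0,0,0,0.3,0],[17,35,0,0,0,0.4,0],[17,35,0,0,0,0.3,0],[16,36,0,0,0,0.4,0],[0,0,0,0,0,0,0]]
  ]
}}

```text
time: 9.1
ee_pos: [0.6017, 0.3502, 0.1577]
tool_rot: [0.001, 0.719, 0.695, -0.0]
contact_force: [1.1, -0.3, -0.1]
width: 0.0429
grip_force: 0.0
```

Request:
{"api": "step_arm", "payload": {
  "steps": [
    [[15,0,35,0,0,0,0],[14,0,35,0,0,0,0],[0,0,0,0,0,0,0],[0,0,0,0,0,0,0],[0,0,0,0,0,0,0]]
  ]
}}

```text
time: 9.6
ee_pos: [0.6008, 0.3776, 0.0922]
tool_rot: [0.001, 0.719, 0.695, 0.001]
contact_force: [1.1, -0.1, 0.5]
width: 0.0429
grip_force: 0.0
```

```bash
python3 - <<'E'
from h import *
snap('wrist','w5');meas('w5',{**N,**OLD})
plan((.5987,.379,.029,-1.8,0,4))
E
```

```text
n1 none
n2 1530 [599.3 379.4] [42.  16.7] 87.4 [0.0457 0.0574]
n3 2520 [422.  364.2] [16.8 64.8] 0.3 [0.0452 0.0571]
n4 none
o1 none
o2 2371 [665.3 381.3] [64.  17.6] 88.3 [0.0458 0.0572]
o3 3023 [488.3 365. ] [22.8 83.1] 1.2 [0.0459 0.057 ]
[[[0, -1, 16, 0, 0, 0, 0], [0, 0, 16, 0, 0, 0, 0], [1, -1, 16, 0, 0, -0.1, 0], [0, 0, 16, 0, 0, 0, 0]]]
end [599.1306207  378.90538838  28.76543546] -1.807804693265587 now 9.65 [0.60109622 0.37783936 0.09276544] 0.042804092462808106
```

Request:
{"api": "step_arm", "payload": {
  "steps": [
    [[1,-1.5,16,0,0,0,0],[0,0,16,0,0,0,0],[0,0,16,0,0,0,0],[0,0,15,0,0,0,0],[0,0,0,0,0,0,0],[0,0,0,0,0,0,0]]
  ]
}}

```text
time: 10.25
ee_pos: [0.598, 0.3794, 0.0271]
tool_rot: [0.0, 0.718, 0.696, -0.001]
contact_force: [0.0, 0.2, -0.0]
width: 0.0426
grip_force: 0.0
```

Request:
{"api": "step_arm", "payload": {
  "steps": [
    [[0,0,0,0,0,0,-1],[0,0,0,0,0,0,-1],[0,0,0,0,0,0,-1],[0,0,0,0,0,0,-1],[0,0,0,0,0,0,-1]]
  ]
}}

```text
time: 10.75
ee_pos: [0.599, 0.38, 0.0288]
tool_rot: [0.0, 0.718, 0.696, 0.001]
contact_force: [-0.7, -0.1, 5.3]
width: 0.0152
grip_force: 49.0
```

Request:
{"api": "step_arm", "payload": {
  "steps": [
    [[0,0,-5,0,0,0,-1],[0,0,-10,0,0,0,-1],[0,0,-20,0,0,0,-1],[0,0,-30,0,0,0,-1],[0,0,-30,0,0,0,-1],[0,0,0,0,0,0,-1],[0,0,0,0,0,0,-1]]
  ]
}}

```text
time: 11.45
ee_pos: [0.5987, 0.38, 0.1246]
tool_rot: [0.0, 0.718, 0.696, 0.001]
contact_force: [-1.3, 0.1, -2.5]
width: 0.0147
grip_force: 48.9
```

```bash
python3 - <<'E'
from h import *
snap('wrist','w6')
plan((.5985,.28,.125,-5,-1),(.5985,.222,.09,-8.5,-1))
E
```

```text
[[[-33, 1, -1, 0, 0, 1.1, -1], [-33, 2, 0, 0, 0, 1, -1], [-33, 3, -1, 0, 0, 1.1, -1], [-29, 2, 18, 0, 0, 1.7, -1], [-29, 4, 17, 0, 0, 1.8, -1]]]
end [598.80213742 222.13217875  90.12438037] -8.530898445663825 now 11.5 [0.59779362 0.37966701 0.12312438] 0.014924458142123054
```

Request:
{"api": "step_arm", "payload": {
  "steps": [
    [[-33,1,-1,0,0,1.1,-1],[-33,2,0,0,0,1,-1],[-33,3,-1,0,0,1.1,-1],[-29,2,18,0,0,1.7,-1],[-29,4,17,0,0,1.8,-1],[0,0,0,0,0,0,-1],[0,0,0,0,0,0,-1],[0,0,0,0,0,0,-1]]
  ]
}}

```text
time: 12.3
ee_pos: [0.5989, 0.2236, 0.0896]
tool_rot: [-0.0, 0.757, 0.653, 0.0]
contact_force: [-0.2, 0.0, -1.0]
width: 0.015
grip_force: 48.9
```

```bash
python3 -c "
from h import *
plan((.5984,.222,.045,-8.5,-1,2),(.5984,.222,.028,-8.5,-1,3))"
```

```text
[[[-1, 0, 22, 0, 0, 0, -1], [-1, 0, 23, 0, 0, 0.1, -1], [0.1, -0.1, 5.5, 0, 0, 0, -1], [0.1, -0.1, 5.5, 0, 0, 0, -1], [0.2, 0, 5.6, 0, 0, 0, -1]]]
end [598.43561709 222.03203213  27.96429111] -8.543135872601013 now 12.3 [0.59886763 0.22358508 0.08956429] 0.014960274523957812
```

Request:
{"api": "step_arm", "payload": {
  "steps": [
    [[-1,0,22,0,0,0,-1],[-0.5,0,23,0,0,0,-1],[0,0,6,0,0,0,-1],[0,0,6,0,0,0,-1],[0,0,5,0,0,0,-1],[0,0,0,0,0,0,-1]]
  ]
}}

```text
time: 12.9
ee_pos: [0.5999, 0.2214, 0.0289]
tool_rot: [0.0, 0.758, 0.653, 0.001]
contact_force: [1.1, -0.3, -1.1]
width: 0.0152
grip_force: 49.0
```

Request:
{"api": "step_arm", "payload": {
  "steps": [
    [[0,0,1,0,0,0,-1],[0,0,0,0,0,0,0],[0,0,0,0,0,0,0],[0,0,0,0,0,0,0],[0,0,-25,0,0,0,0],[0,0,-40,0,0,0,0],[0,0,-40,0,0,0,0],[0,0,0,0,0,0,0]]
  ]
}}

```text
time: 13.7
ee_pos: [0.603, 0.2216, 0.1377]
tool_rot: [0.002, 0.758, 0.652, 0.005]
contact_force: [0.5, 0.6, 1.1]
width: 0.0428
grip_force: 0.0
```

```bash
python3 - <<'E'
from h import *
snap('wrist','w7');meas('w7',{**N,**OLD})
plan((.50,.3,.15,-2,0),(.4198,.33,.15,-1.5,0),(.4198,.363,.09,-1.5,0))
E
```

```text
n1 1025 [599.7 220.8] [42.  16.6] 81.7 [0.0457 0.0574]
n2 none
n3 2100 [421.8 364.2] [64.5 16.8] 86.7 [0.0449 0.0529]
n4 2427 [395.5 204.9] [23.7 92.5] 4.6 [0.0453 0.0565]
o1 1021 [662.3 207.9] [41.9 16.2] 81.0 [0.0458 0.0574]
o2 736 [664.5 359.5] [20.6 17.5] 88.0 [0.0455 0.0481]
o3 3095 [488.  355.6] [23.  83.9] 0.6 [0.0456 0.0572]
[[[21, -37, -5, 0, 0, -2.2, 0], [22, -37, -5, 0, 0, -2.2, 0], [24, -35, -5, 0, 0, -2.1, 0], [14, -41, 0, 0, 0, -0.3, 0], [13, -40, 0, 0, 0, -0.2, 0], [17, -1, 30, 0, 0, 0, 0], [16, 0, 30, 0, 0, 0, 0]]]
end [419.96448442 362.68889548  89.84843966] -1.5392588555739404 now 13.75 [0.60113314 0.22134    0.13484844] 0.042647152667010024
```

The half is seated in block_1 at (599.7, 220.8), top 45.7 mm. The double in block_3 is next.

Request:
{"api": "step_arm", "payload": {
  "steps": [
    [[21,-37,-5,0,0,-2.2,0],[22,-37,-5,0,0,-2.2,0],[24,-35,-5,0,0,-2.1,0],[14,-41,0,0,0,-0.3,0],[13,-40,0,0,0,-0.2,0],[17,-1,30,0,0,0,0],[16,0,30,0,0,0,0],[0,0,0,0,0,0,0]]
  ]
}}

```text
time: 14.55
ee_pos: [0.4142, 0.3623, 0.0827]
tool_rot: [-0.0, 0.715, 0.699, -0.004]
contact_force: [-1.1, 0.0, -0.3]
width: 0.0426
grip_force: 0.0
```

Request:
{"api": "step_arm", "payload": {
  "steps": [
    [[0,0,0,0,0,0,0],[0,0,0,0,0,0,0],[0,0,0,0,0,0,0]]
  ]
}}

```text
time: 14.85
ee_pos: [0.4188, 0.3614, 0.0879]
tool_rot: [0.0, 0.717, 0.697, 0.001]
contact_force: [-0.2, -0.9, 0.0]
width: 0.0428
grip_force: 0.0
```

```bash
python3 - <<'E'
from h import *
snap('wrist','w8');meas('w8',{**N,**OLD})
plan((.4198,.3642,.029,-1.5,0,4))
E
```

```text
n1 none
n2 none
n3 2358 [419.7 364.2] [64.3 17. ] 88.2 [0.0458 0.0572]
n4 none
o1 none
o2 none
o3 3477 [483.8 360.3] [92.7 22.7] 86.2 [0.046  0.0567]
[[[1, 0, 15, 0, 0, 0, 0], [1, 0, 15, 0, 0, 0, 0], [0, 0, 14, 0, 0, -0.1, 0], [1, 1, 15, 0, 0, 0, 0]]]
end [419.84539429 364.57572977  28.90488529] -1.5189223707525075 now 14.9 [0.41876274 0.36160339 0.08790489] 0.04249209993520581
```

Request:
{"api": "step_arm", "payload": {
  "steps": [
    [[1,0,15,0,0,0,0],[1,0,15,0,0,0,0],[0,0,14,0,0,0,0],[0.5,0.5,15,0,0,0,0],[0,0,0,0,0,0,0],[0,0,0,0,0,0,0]]
  ]
}}

```text
time: 15.5
ee_pos: [0.4182, 0.3641, 0.0271]
tool_rot: [0.0, 0.717, 0.697, -0.001]
contact_force: [-0.0, -0.7, 0.5]
width: 0.0426
grip_force: 0.0
```

Request:
{"api": "step_arm", "payload": {
  "steps": [
    [[0,0,0,0,0,0,-1],[0,0,0,0,0,0,-1],[0,0,0,0,0,0,-1],[0,0,0,0,0,0,-1],[0,0,0,0,0,0,-1]]
  ]
}}

```text
time: 16.0
ee_pos: [0.4189, 0.3649, 0.0284]
tool_rot: [0.0, 0.717, 0.698, 0.001]
contact_force: [0.0, -0.1, 5.4]
width: 0.0145
grip_force: 49.1
```

Request:
{"api": "step_arm", "payload": {
  "steps": [
    [[0,0,-5,0,0,0,-1],[0,0,-10,0,0,0,-1],[0,0,-20,0,0,0,-1],[0,0,-30,0,0,0,-1],[0,0,-40,0,0,0,-1],[0,0,0,0,0,0,-1],[0,0,0,0,0,0,-1]]
  ]
}}

```text
time: 16.7
ee_pos: [0.4185, 0.3649, 0.1338]
tool_rot: [-0.0, 0.716, 0.698, 0.001]
contact_force: [0.2, -0.1, -1.8]
width: 0.0147
grip_force: 49.0
```

```bash
python3 - <<'E'
from h import *
plan((.54,.3836,.133,-1.5,-1),(.5989,.3836,.09,-1.8,-1))
E
```

```text
[[[7, 40, 0, 0, 0, 0, -1], [7, 40, 0, 0, 0, 0, -1], [8, 41, 1, 0, 0, 0, -1], [1, 29, 21, 0, 0, 0.1, -1], [0, 30, 22, 0, 0, 0.2, -1]]]
end [599.02696197 383.1052631   89.84147007] -1.8230267756675431 now 16.7 [0.41848068 0.36494989 0.13384147] 0.01473037124957374
```

Request:
{"api": "step_arm", "payload": {
  "steps": [
    [[7,40,0,0,0,0,-1],[7,40,0,0,0,0,-1],[8,41,1,0,0,0,-1],[1,29,21,0,0,0.1,-1],[0,30,22,0,0,0.2,-1],[0,0,0,0,0,0,-1],[0,0,0,0,0,0,-1],[0,0,0,0,0,0,-1]]
  ]
}}

```text
time: 17.5
ee_pos: [0.5976, 0.383, 0.0884]
tool_rot: [-0.001, 0.718, 0.696, -0.001]
contact_force: [0.2, 0.4, -1.7]
width: 0.0144
grip_force: 49.3
```

```bash
python3 - <<'E'
from h import *
snap('wrist','w9');meas('w9',OLD)
plan((.599,.3836,.045,-1.8,-1,2),(.599,.3836,.0275,-1.8,-1,3))
E
```

```text
o1 none
o2 2342 [664.7 381.2] [64.3 16.5] 88.7 [0.0457 0.057 ]
o3 3242 [485.7 361.9] [89.2 22.8] 86.4 [0.0459 0.0568]
[[[0, 1, 22, 0, 0, 0, -1], [0, 0, 22, 0, 0, 0, -1], [0.1, 0.1, 5.9, 0, 0, 0, -1], [0.1, 0, 5.8, 0, 0, 0, -1], [0, 0.1, 5.9, 0, 0, 0, -1]]]
end [599.00828844 383.58239025  27.45378705] -1.7701629337358404 now 17.55 [0.59780268 0.38341955 0.08905379] 0.01455405574133482
```

Request:
{"api": "step_arm", "payload": {
  "steps": [
    [[0,0.5,22,0,0,0,-1],[0,0,22,0,0,0,-1],[0,0,6,0,0,0,-1],[0,0,6,0,0,0,-1],[0,0,5,0,0,0,-1],[0,0,0,0,0,0,-1],[0,0,0,0,0,0,-1]]
  ]
}}

```text
time: 18.25
ee_pos: [0.5998, 0.3831, 0.0287]
tool_rot: [0.0, 0.718, 0.696, 0.001]
contact_force: [-0.5, 0.7, 0.6]
width: 0.0143
grip_force: 49.4
```

Request:
{"api": "step_arm", "payload": {
  "steps": [
    [[0,0,1,0,0,0,-1],[0,0,0,0,0,0,0],[0,0,0,0,0,0,0],[0,0,0,0,0,0,0],[0,0,-25,0,0,0,0],[0,0,-40,0,0,0,0],[0,0,-40,0,0,0,0],[0,0,0,0,0,0,0]]
  ]
}}

```text
time: 19.05
ee_pos: [0.6034, 0.3844, 0.1385]
tool_rot: [0.001, 0.718, 0.696, 0.005]
contact_force: [0.2, 0.3, -0.5]
width: 0.0425
grip_force: 0.0
```

```bash
python3 - <<'E'
from h import *
snap('wrist','w10');meas('w10',{**N,**OLD})
plan((.44,.28,.14,2,0),(.394,.23,.14,3.7,0),(.3945,.204,.09,3.7,0))
E
```

```text
n1 none
n2 1522 [599.5 382.9] [63.9 16.5] 88.4 [0.0458 0.0571]
n3 none
n4 none
o1 none
o2 1550 [665.  381.3] [63.8 17.3] 88.1 [0.0458 0.0571]
o3 2337 [488.  360.3] [22.6 92. ] 0.0 [0.0458 0.057 ]
[[[-22, -32, -1, 0, 0, -0.8, 0], [-21, -32, -1, 0, 0, -0.8, 0], [-21, -32, -1, 0, 0, -0.7, 0], [-20, -32, -1, 0, 0, -0.8, 0], [-20, -33, -1, 0, 0, -0.7, 0], [-24, -24, 0, 0, 0, -0.9, 0], [-24, -24, 0, 0, 0, -0.8, 0], [-13, -1, 25, 0, 0, 0, 0]]]
[[[-13, 0, 25, 0, 0, 0, 0]]]
end [394.84514242 204.4383631   90.4864164 ] 3.6543094995448424 now 19.1 [0.60168299 0.3836228  0.13548642] 0.04270303875205404
```

The double is seated in block_2. Now to fetch the thumb-turn from block_4.

Request:
{"api": "step_arm", "payload": {
  "steps": [
    [[-22,-32,-1,0,0,-0.8,0],[-21,-32,-1,0,0,-0.8,0],[-21,-32,-1,0,0,-0.7,0],[-20,-32,-1,0,0,-0.8,0],[-20,-33,-1,0,0,-0.7,0],[-24,-24,0,0,0,-0.9,0],[-24,-24,0,0,0,-0.8,0],[-13,-1,25,0,0,0,0]]
  ]
}}

```text
time: 19.9
ee_pos: [0.3896, 0.215, 0.1125]
tool_rot: [-0.0, 0.684, 0.73, 0.0]
contact_force: [1.9, 0.8, -1.2]
width: 0.0428
grip_force: 0.0
```

Request:
{"api": "step_arm", "payload": {
  "steps": [
    [[-13,0,25,0,0,0,0],[0,0,0,0,0,0,0],[0,0,0,0,0,0,0],[0,0,0,0,0,0,0]]
  ]
}}

```text
time: 20.3
ee_pos: [0.3932, 0.2044, 0.0875]
tool_rot: [0.0, 0.684, 0.73, 0.001]
contact_force: [0.2, -0.2, 0.0]
width: 0.0432
grip_force: 0.0
```

```bash
python3 - <<'E'
from h import *
snap('wrist','w11');meas('w11',N)
plan((.394,.205,.029,3.8,0,4))
E
```

```text
n1 111 [590.1 207.3] [ 3.6 14.5] 0.4 [0.0381 0.0418]
n2 none
n3 none
n4 3539 [393.2 204.6] [22.9 92. ] 3.5 [0.0461 0.0568]
[[[0, 0, 15, 0, 0, 0, 0], [0, 0, 15, 0, 0, 0, 0], [0, 0, 14, 0, 0, 0, 0], [0, 1, 15, 0, 0, -0.1, 0]]]
end [394.33583787 204.64133158  28.58590433] 3.818677637770371 now 20.35 [0.39333794 0.20457647 0.0875859 ] 0.04234034245682365
```

Request:
{"api": "step_arm", "payload": {
  "steps": [
    [[0,0,15,0,0,0,0],[0,0,15,0,0,0,0],[0,0,14,0,0,0,0],[0,0,15,0,0,0,0],[0,0,0,0,0,0,0],[0,0,0,0,0,0,0]]
  ]
}}

```text
time: 20.95
ee_pos: [0.393, 0.2039, 0.0284]
tool_rot: [0.0, 0.684, 0.73, 0.0]
contact_force: [0.7, 0.4, 0.0]
width: 0.0429
grip_force: 0.0
```

Request:
{"api": "step_arm", "payload": {
  "steps": [
    [[0,0,0,0,0,0,-1],[0,0,0,0,0,0,-1],[0,0,0,0,0,0,-1],[0,0,0,0,0,0,-1],[0,0,0,0,0,0,-1]]
  ]
}}

```text
time: 21.45
ee_pos: [0.3933, 0.2039, 0.0287]
tool_rot: [0.0, 0.684, 0.729, 0.001]
contact_force: [-0.9, 0.4, 5.8]
width: 0.0151
grip_force: 48.6
```

Request:
{"api": "step_arm", "payload": {
  "steps": [
    [[0,0,-5,0,0,0,-1],[0,0,-10,0,0,0,-1],[0,0,-20,0,0,0,-1],[0,0,-30,0,0,0,-1],[0,0,-40,0,0,0,-1],[0,0,0,0,0,0,-1],[0,0,0,0,0,0,-1]]
  ]
}}

```text
time: 22.15
ee_pos: [0.3928, 0.2038, 0.1338]
tool_rot: [-0.0, 0.684, 0.729, 0.001]
contact_force: [-1.8, 0.9, -2.5]
width: 0.015
grip_force: 49.1
```

```bash
python3 - <<'E'
from h import *
plan((.415,.32,.133,-1,-1),(.4195,.364,.09,-1.5,-1))
E
```

```text
[[[38, 10, 0, 0, 0, 1.6, -1], [39, 9, 0, 0, 0, 1.5, -1], [38, 7, 1, 0, 0, 1.6, -1], [22, 2, 21, 0, 0, 0.2, -1], [22, 2, 22, 0, 0, 0.3, -1]]]
end [419.40946844 363.69385186  89.75045028] -1.517964287981806 now 22.15 [0.39282194 0.20384621 0.13375045] 0.014977943773388503
```

Request:
{"api": "step_arm", "payload": {
  "steps": [
    [[38,10,0,0,0,1.6,-1],[39,9,0,0,0,1.5,-1],[38,7,1,0,0,1.6,-1],[22,2,21,0,0,0.2,-1],[22,2,22,0,0,0.3,-1],[0,0,0,0,0,0,-1],[0,0,0,0,0,0,-1],[0,0,0,0,0,0,-1]]
  ]
}}

```text
time: 22.95
ee_pos: [0.4193, 0.3617, 0.0886]
tool_rot: [0.0, 0.717, 0.697, -0.001]
contact_force: [0.2, -0.5, -2.1]
width: 0.0147
grip_force: 49.1
```

```bash
python3 - <<'E'
from h import *
plan((.4195,.3635,.045,-1.5,-1,2),(.4195,.3635,.0275,-1.5,-1,3))
E
```

```text
[[[1, 0, 22, 0, 0, -0.1, -1], [1, 0, 22, 0, 0, 0, -1], [-0.1, 0, 5.7, 0, 0, 0, -1], [0, 0.1, 5.7, 0, 0, 0, -1], [-0.1, 0, 5.7, 0, 0, 0, -1]]]
end [419.49456986 363.49238984  27.54151545] -1.5159173289139796 now 22.95 [0.41934524 0.36169571 0.08864152] 0.014697400084280322
```

Request:
{"api": "step_arm", "payload": {
  "steps": [
    [[1,0,22,0,0,0,-1],[0,0,22,0,0,0,-1],[0,0,6,0,0,0,-1],[0,0,6,0,0,0,-1],[0,0,5,0,0,0,-1],[0,0,0,0,0,0,-1],[0,0,0,0,0,0,-1]]
  ]
}}

```text
time: 23.65
ee_pos: [0.42, 0.3642, 0.0288]
tool_rot: [0.0, 0.717, 0.697, 0.001]
contact_force: [-1.3, -2.0, 3.7]
width: 0.0151
grip_force: 49.7
```

Request:
{"api": "step_arm", "payload": {
  "steps": [
    [[0,0,0.5,0,0,0,-1],[0,0,0,0,0,0,0],[0,0,0,0,0,0,0],[0,0,0,0,0,0,0],[0,0,-25,0,0,0,0],[0,0,-40,0,0,0,0],[0,0,-40,0,0,0,0],[0,0,0,0,0,0,0]]
  ]
}}

```text
time: 24.45
ee_pos: [0.4222, 0.3666, 0.1372]
tool_rot: [-0.0, 0.717, 0.697, 0.005]
contact_force: [-0.3, 0.1, -0.0]
width: 0.0429
grip_force: 0.0
```

Request:
{"api": "step_arm", "payload": {
  "steps": [
    [[0,0,-40,0,0,0,0],[0,0,-40,0,0,0,0],[0,0,-40,0,0,0,0],[-30,30,-40,0,0,0,0],[-30,30,0,0,0,0,0],[0,0,0,0,0,0,0],[0,0,0,0,0,0,0],[0,0,0,0,0,0,0]]
  ]
}}

```text
time: 25.25
ee_pos: [0.4723, 0.3079, 0.2857]
tool_rot: [-0.0, 0.716, 0.698, -0.001]
contact_force: [-0.5, 0.3, 0.3]
width: 0.0429
grip_force: 0.0
```

```bash
python3 - <<'E'
from h import *
s=snap('wrist','wf');meas('wf',{**N,**OLD});print(s['ee_pos'],s['time'],s['contact_force'],abs(s['qd']).max())
cv2.imwrite('pics/wfb.png',cv2.resize(cv2.imread('pics/wf.png'),None,fx=1.4,fy=1.4))
E
```

```text
n1 401 [599.8 221. ] [42.1 16.5] 80.9 [0.0456 0.0571]
n2 741 [599.2 382.6] [64.1 17. ] 87.4 [0.0459 0.0572]
n3 1043 [421.1 365.2] [92.8 23.2] 88.6 [0.0462 0.057 ]
n4 none
o1 401 [662.  207.8] [42.8 15.4] 80.0 [0.0454 0.0571]
o2 788 [664.1 381.1] [64.4 16.8] 88.8 [0.0456 0.057 ]
o3 1060 [485.7 360.4] [91.9 22. ] 88.6 [0.0461 0.057 ]
[0.47234657 0.30787205 0.28567442] 25.25 [-0.49150311  0.31581641  0.32846364] 0.012961858148865857
```

View pics/wfb.png

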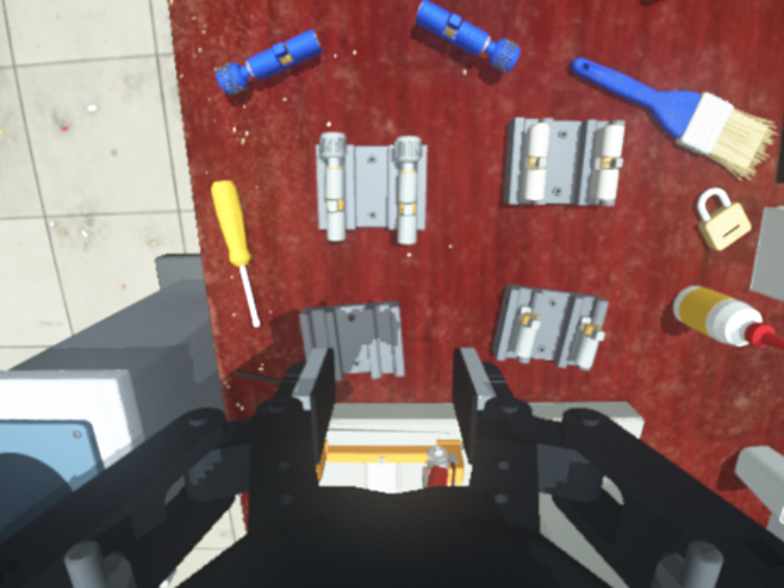

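The picture shows the matching pairs: turns in block_3 at (335,187) and (408,190), doubles in block_2 at (537,162) and (608,162), and halves in block_1 at (524,335) and (590,345). block_4 is empty, the old cylinders have not moved, and the robot is clear. Handing in.

```bash
python3 -c "
from rig import *
print(close_job())"
```

```text
the job is handed in; nothing more can be done
None
```

I handed the job in at about 25 s of the 96 s allowed; no verdict came back, but the last wrist-camera check showed each new cylinder seated in the near groove beside its old match, block_4 empty, the old ones within measurement error of where they started, and the robot clear.

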